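# Hold a recessed valve override down with a pin

### The arm

A 6-joint arm with a two-finger parallel gripper is mounted at the origin on the work surface. World frame = base frame: x ahead of the robot, y to its left, z up, the work surface at z = 0. Lengths are in m, angles in rad, forces in N, time in s.
With the tool pointing down it reaches from about 0.375 to 0.975 m from the base axis. Payload 3.8 kg.
Tool frame: the origin (TCP) lies at the very end of the fingers, on their centre line; the grasp point (between the pads) lies 19 mm behind it; z points along the fingers, y is the line along which they close (so a half turn about z gives the same grasp; the last joint's range is limited). The gripper opens to 85 mm and grips with 20 to 120 N. Pads are 22 mm wide; open, the fingers measure 114 mm over their backs; the gripper's body (76 mm by 85 mm) begins 54 mm behind the grasp point. The pads swing forward as they close: fully open they stand 13 mm farther back than shut.
Start: joints at [-1.182, 0.264, 1.604, -0, 1.274, -0.037], TCP at [0.279, -0.615, 0.231] pointing down, gripper open.
Joint ranges: [-2.63, 2.63], [-0.94, 2.18], [0.31, 2.57], [-1.31, 4.45], [0, 2.66], [-2.55, 2.55]. Speed limits (rad/s): [2.57, 2.57, 3.14, 3.14, 3.14, 3.14].

### API

Orientations are given as a rotation vector (axis times angle).
In Python, from workcell import bot gives the robot as it stands.
- The arm moves only by the shell command python3 -m creep 'ROWS' [FORCE]. ROWS is JSON, a list of rows, each a list of 5 numbers: the shift along the tool's x, y, z in units of 0.05 m (1.0 is 0.05 m), then the turn about the tool's z in units of 0.1 rad (1.0 is 0.1 rad), then the opening, from 0 (shut) to 1 (fully open). In form: [[tx, ty, tz, spin, hand], ...]. A call has 1 to 20 rows; each row shifts and turns the commanded pose from where the row before left it, along the tool's axes as they then stand; what a row does not reach is not made up. A row lasts 1/8 s, in which the tool goes at most 62.5 mm and 10.7 degrees, less where a joint would pass 70% of its speed; a pose out of reach is approached as far as the arm can. A call with a number of a shift or a turn outside -1 to 1 is refused whole. A call with a gripper value outside its range is refused whole. The fingers move at their own pace and stop on an object; FORCE is the grip in N (left out, the last holds). Time passes only in rows, so rows that do not move let the fingers close. It gives the time, the measured TCP pose, the force, the opening and the grip force at its end, in the units of the state.
- bot.read_state(): the state, without advancing time (a new reading comes with each control period).
- bot.read_camera(name): name is "scene" or "top" or "wrist"; returns a dict with "pixels" (384x512x3 uint8, red, green, blue), "vfov" (degrees; the focal length in pixels is half the picture's height over the tangent of half this angle, whatever the lens; pixels are square), "cx", "cy" (the principal point, pixels), "world_to_cam" (4x4, takes a point from world to camera coordinates). Camera axes: x right, y down, z forward; pixel columns grow to the right and rows downward; lengths in m; the calibration is good to about 2 mm. A picture is of the moment at which its call begins. There is no depth.
- bot.finish_job(): hands the job in; it is judged then, once.
Trained networks look in a picture, given as the dict that the camera call returned (one of the last four; its "shot" number tells which), for a name from the list of things; names that differ only in an ending like _2 or _b are one class to them, and where a whole thing is asked for, a point or a joint stands for the part that bears it (a point fixed in the world has none). Each returns a list of dicts, best first, with "score" (0 to 1); they miss things now and then, are a little off and sometimes report something else, mostly with a low value. They report only what shows in the picture. A call takes as long as a camera call.
- bot.look_for(target, picture): "bbox" ([left, top, right, bottom] in pixels, round what is visible of it).
- bot.regions_of(target, picture): "mask" (384x512 bool, what is visible of it) and "bbox" ([left, top, right, bottom] in pixels, round what is visible of it).
The state is a dict: "time": time; "q": joint angles; "joint_vel": joint speeds; "joint_torque": joint torques, N m; "tool_pos": TCP position; "tcp_rot": TCP orientation; "wrist_force": force on the tool from outside, world axes, zero at the start; "torque": the same for the moment, N m; "width": opening from 0.0 (shut) to 1.0 (fully open); "grip_force": force on a finger pad.
Only numpy, scipy, OpenCV 4.12 (cv2) and the standard library are available. Lean on these libraries where they do the work, as an engineer would, in place of code of your own. Each camera call takes 0.05 s, during which the arm holds its last target. There are 200 camera calls.

### The job

The hydraulic power pack has to be bled of its trapped pressure before it is stripped: take the long slim pin out of the tray of turned parts, reach it down through the guard tube on top of the solenoid valve and push the recessed spring override fully down. Keep hold of the pin and finish while still holding the override down with it; do not knock over or push away the other parts in the tray or the things on the bench.

Things in the scene. Friction and masses are not known exactly. Their poses are not given: they have to be found in the camera images.
- long_pin: the long slim dowel pin: plain steel cylinder 14 mm in diameter, 120 mm long, about 0.14 kg, standing loose on end in the tray; origin at the centre of its lower end, z along it towards the upper end; the tallest part in the tray
- long_pin_tip (a point): centre of the long pin's lower end face
- tray: open steel tray for turned parts, fixed to the bench, outside 180 mm (its x) by 240 mm (its y), 45 mm high, walls and floor 3 mm thick; five steel parts stand on end in it, centres at least 75 mm apart; origin under its centre on the bench
- pack: hydraulic power pack fixed to the bench: finned motor to y -168 mm, aluminium valve block 100 x 90 mm in the middle (top at 98 mm), grey tank to y +186 mm (130 mm high, breather cap to 164 mm). On the block: solenoid valve (black 46 mm coil with an upright open steel guard tube on it), relief valve with closed top (134 mm), gauge (159 mm). Origin under the block centre on the bench, z up
- guard_mouth (a point): centre of the open top of the steel guard tube on the solenoid valve, 199 mm above the bench; tube 32 mm outside, bore 20 mm, vertical, 45 mm long
- override_top (a point): centre of the top face of the valve's manual override: a 15 mm round spring plunger at the bottom of the guard tube, 35 mm below the mouth when it is up; moves with the plunger
- override (a joint): downward travel of the override plunger, m: 0 up, 0.008 fully down against its stop; the spring pushes back with about 3 N at the start of the travel and 8.5 N at full travel, and lifts the plunger again when let go
- short_pin: steel pin 14 mm in diameter, 55 mm long, standing in the tray; origin at the centre of its lower end
- thick_pin: steel pin 28 mm in diameter, 95 mm long, standing in the tray; origin at the centre of its lower end
- bolt: hex bolt standing on its 27 mm head in the tray, 16 mm shank up, 65 mm tall; origin at the centre of its underside
- bush: flanged steel bush standing on its 42 mm flange in the tray, 38 mm tall; origin at the centre of its underside
- spray_can: spray can 60 mm in diameter, 170 mm tall, standing on the bench beside the tray; origin at the centre of its base
- wrench: wrench 180 mm long lying on the bench near the robot; origin under its middle
- hammer: hammer 260 mm long lying on the bench near the robot; origin under its middle
- bearing: bearing ring 62 mm outside, 18 mm thick, lying on the bench near the robot; origin at the centre of its underside

How it is judged:
By the outcome, as a careful person would: the job done as asked, in the order asked, and still so for the second after the job is handed in, while the arm keeps its last pose, push and grip.
It also fails if it takes over 56 s, if anything falls off the work surface, if the arm or the gripper's body presses on something with over 40 N, if the wrist force passes 120 N, or if a joint passes its speed limit or range.

## Working session

There is one attempt and no reset: what is moved stays moved. The work goes in short steps, Python scripts to look and compute and a shell command to move; the robot and the scene stay as the last step left them, time stands still between calls to the robot, and variables do not carry over. Pictures are saved under pics/ and viewed, at most 10 in all, crops included, and the job is handed in when it is done.

```bash
ls; mkdir -p pics; cat > h.py <<'E'
import numpy as np, cv2
from workcell import bot
from scipy.spatial.transform import Rotation as R
def K(p):
    f=p["pixels"].shape[0]/2/np.tan(np.radians(p["vfov"])/2); return f,p["cx"],p["cy"]
def proj(p,X):
    f,cx,cy=K(p); c=p["world_to_cam"]@np.r_[X,1]; return np.array([cx+f*c[0]/c[2],cy+f*c[1]/c[2]])
def ray(p,uv):
    f,cx,cy=K(p); T=np.linalg.inv(p["world_to_cam"]); d=T[:3,:3]@np.array([(uv[0]-cx)/f,(uv[1]-cy)/f,1]); return T[:3,3],d/np.linalg.norm(d)
def atz(p,uv,z):
    o,d=ray(p,uv); return o+d*(z-o[2])/d[2]
def save(p,n,crop=None,s=1):
    im=p["pixels"][:,:,::-1]
    if crop: l,t,r,b=crop; im=im[t:b,l:r]
    cv2.imwrite("pics/"+n,cv2.resize(im,None,fx=s,fy=s,interpolation=cv2.INTER_CUBIC))
E
python3 - <<'E'
from h import *
np.set_printoptions(precision=4,suppress=True)
s=bot.read_state();print(s)
ims=[]
for n in("top","scene"):
    p=bot.read_camera(n);save(p,n+"0.png",s=1.5)
    print(n,K(p),np.linalg.inv(p["world_to_cam"]))
    for t in("long_pin","short_pin","thick_pin","bolt","bush","tray","pack","guard_mouth","override_top","spray_can"):
        print(t,[(round(d["score"],2),np.round(d["bbox"]).tolist()) for d in bot.look_for(t,p)[:2]])
E
```

```text
pics
{'time': 0.0, 'q': array([-1.1819,  0.2648,  1.6054,  0.    ,  1.2737, -0.0369]), 'joint_vel': array([-0.0003,  0.0015,  0.0002,  0.0006, -0.0004, -0.0014]), 'joint_torque': array([ -0.0001, -51.5112, -36.731 ,  -0.0002,   0.013 ,  -0.    ]), 'tool_pos': array([ 0.2785, -0.6141,  0.23  ]), 'tcp_rot': array([-3.0685, -0.6633,  0.0006]), 'wrist_force': array([ 0.1141, -0.2774,  0.0106]), 'torque': array([-0.0051,  0.0172, -0.0258]), 'grip_force': 0.0, 'width': 1.002268839424661}
top (np.float64(449.24560514557913), 262.9006126499728, 198.14288709691263) [[ 0.0068 -0.9837  0.1798  0.1647]
 [-0.9998 -0.0035  0.0186 -0.0644]
 [-0.0176 -0.1799 -0.9835  1.6741]
 [ 0.      0.      0.      1.    ]]
long_pin [(0.54, [354.0, 176.0, 364.0, 186.0])]
short_pin []
thick_pin []
bolt []
bush [(0.59, [316.0, 191.0, 319.0, 191.0])]
tray [(0.64, [300.0, 171.0, 375.0, 229.0])]
pack [(0.74, [154.0, 149.0, 256.0, 192.0])]
guard_mouth []
override_top []
spray_can [(0.93, [367.0, 143.0, 393.0, 167.0]), (0.17, [335.0, 192.0, 343.0, 202.0])]
scene (np.float64(425.4935600297125), 255.17275885541187, 187.0621407442018) [[ 0.5609  0.4613 -0.6875  1.2672]
 [ 0.8279 -0.3127  0.4656 -0.5803]
 [-0.0002 -0.8303 -0.5573  0.8018]
 [ 0.      0.      0.      1.    ]]
long_pin [(0.81, [148.0, 256.0, 157.0, 297.0]), (0.64, [185.0, 226.0, 188.0, 250.0])]
short_pin []
thick_pin [(0.86, [162.0, 236.0, 172.0, 269.0])]
bolt [(0.49, [181.0, 226.0, 188.0, 248.0]), (0.23, [271.0, 178.0, 312.0, 204.0])]
bush [(0.56, [198.0, 250.0, 214.0, 267.0])]
tray [(0.64, [159.0, 237.0, 171.0, 268.0]), (0.62, [113.0, 222.0, 228.0, 310.0])]
pack [(0.77, [280.0, 162.0, 397.0, 259.0])]
guard_mouth [(0.74, [276.0, 156.0, 395.0, 257.0])]
override_top []
spray_can [(0.77, [109.0, 275.0, 151.0, 344.0])]
```

View pics/top0.png

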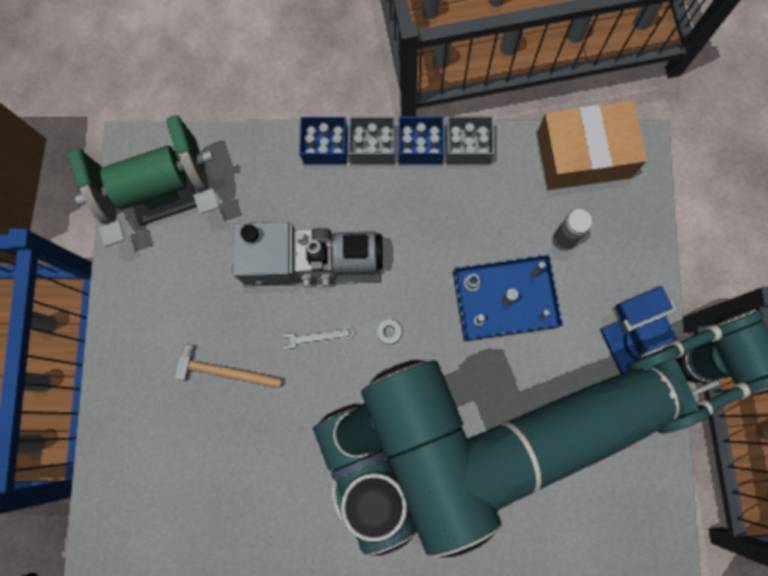

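View pics/scene0.png

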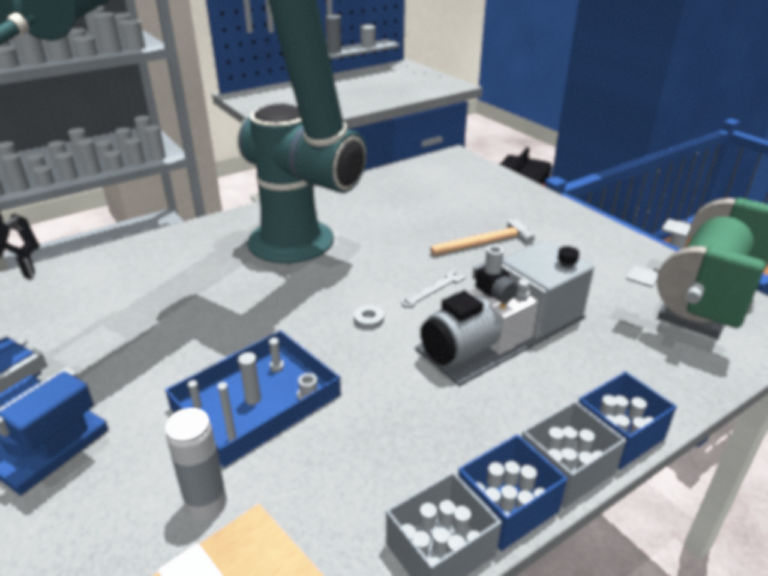

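Top view: long pin in the tray's far-right corner with its top at about (362,176) in original pixels, thick pin in the middle, spray can up-right of it, guard tube at about (211,163). Scene view: pin top at about (149,257), guard tube mouth at about (329,168).

```bash
python3 - <<'E'
from h import *
np.set_printoptions(precision=4,suppress=True)
t=bot.read_camera("top");s=bot.read_camera("scene")
print("pin top z=.123",atz(t,(362,176.3),.123),atz(s,(149,257),.123))
print("mouth z=.199",atz(t,(211,163),.199),atz(s,(329,168),.199))
print("can",atz(t,(386,147),.17))
print("thick",atz(t,(341,196),.098))
for n,p in(("t",t),("s",s)):
  for nm in("long_pin","thick_pin"):
    for d in bot.regions_of(nm,p)[:1]:
      print(n,nm,d["score"],d["bbox"],d["mask"].sum())
a=cv2.resize(t["pixels"][150:240,180:400],None,fx=3.6,fy=3.2,interpolation=cv2.INTER_CUBIC)
b=cv2.resize(s["pixels"][150:310,100:350],(792,300),interpolation=cv2.INTER_CUBIC)
cv2.imwrite("pics/c1.png",np.vstack([a[:288,:792],b])[:,:,::-1])
E
```

```text
pin top z=.123 [ 0.5278 -0.3843  0.123 ] [ 0.5318 -0.3771  0.123 ]
mouth z=.199 [0.555  0.1404 0.199 ] [0.5594 0.142  0.199 ]
can [ 0.621  -0.4607  0.17  ]
thick [ 0.4615 -0.3126  0.098 ]
t long_pin 0.56 [353.9, 174.5, 360.9, 184.1] 46
t thick_pin 0.33 [354.4, 171.8, 363.1, 182.3] 47
s long_pin 0.77 [146.6, 256.1, 157.3, 295.0] 244
s thick_pin 0.57 [162.2, 238.3, 172.2, 268.6] 305
```

View pics/c1.png

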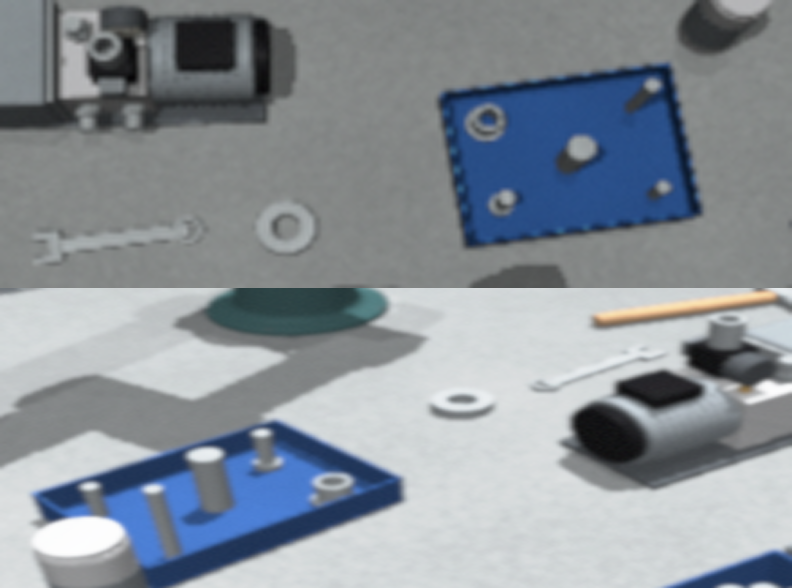

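```bash
cat >> h.py <<'E'
def go(goal,yaw_dir=None):
    """rows totals: spin (units) to put tool y along +-yaw_dir, then shift units in tool axes after that spin"""
    s=bot.read_state(); M=R.from_rotvec(s["tcp_rot"]).as_matrix(); sp=0
    if yaw_dir is not None:
        v=M.T@np.r_[yaw_dir,0]; sp=np.arctan2(-v[0],v[1]); sp=(sp+np.pi/2)%np.pi-np.pi/2
        M=M@R.from_rotvec([0,0,sp]).as_matrix()
    d=M.T@(np.asarray(goal)-s["tool_pos"])
    print("t",s["time"],"pos",s["tool_pos"].round(4),"q6",s["q"][5].round(3),"z",M[:,2].round(3),"y",M[:,1].round(3),"| spin",round(sp*10,2),"shift",(d/.05).round(3),"F",s["wrist_force"].round(1),"w",round(s["width"],3),"g",s["grip_force"])
E
python3 - <<'E'
from h import *
t=bot.read_camera("top");s=bot.read_camera("scene")
print(atz(t,(361.4,176.9),.123),atz(s,(148.3,258),.123),atz(t,(209.2,164.1),.199),atz(s,(329.8,166.5),.199))
go((.529,-.382,.23),(1,1)); go((.529,-.382,.23))
p=bot.read_camera("wrist"); c=np.linalg.inv(p["world_to_cam"]); M=R.from_rotvec(bot.read_state()["tcp_rot"]).as_matrix()
print(M.T@(c[:3,3]-bot.read_state()["tool_pos"]),M.T@c[:3,2],K(p))
E
```

```text
[ 0.52563867 -0.38210841  0.123     ] [ 0.53400755 -0.3797507   0.123     ] [0.55110296 0.1464154  0.199     ] [0.55468386 0.14914969 0.199     ]
t 1.5 pos [ 0.2788 -0.6147  0.2313] q6 -0.037 z [-0.  0. -1.] y [-0.707 -0.707 -0.   ] | spin 12.11 shift [ 0.247 -6.829  0.026] F [-0.9  0.9  0.4] w 1.0 g 0.0
t 1.5 pos [ 0.2788 -0.6147  0.2313] q6 -0.037 z [-0.  0. -1.] y [ 0.413 -0.911 -0.   ] | spin 0 shift [ 6.479 -2.172  0.026] F [-0.9  0.9  0.4] w 1.0 g 0.0
[ 0.06949477  0.00160323 -0.14264173] [-2.73324306e-01 -2.64735455e-05  9.61921942e-01] (np.float64(265.4355262905307), 256.18345820198823, 187.7586630860206)
```

```bash
python3 -m creep '[[0,0,0,1,1],[0,0,0,1,1],[0,0,0,1,1],[0,0,0,1,1],[0,0,0,1,1],[0,0,0,1,1],[0,0,0,1,1],[0,0,0,1,1],[0,0,0,1,1],[0,0,0,1,1],[0,0,0,1,1],[0,0,0,1,1]]'
python3 -m creep '[[0.05,-0.8,0,0,1],[0.05,-0.8,0,0,1],[0.05,-0.8,0,0,1],[0.05,-0.8,0,0,1],[0.05,-0.8,0,0,1],[0,-0.8,0,0,1],[0,-0.8,0,0,1],[0,-0.8,0,0,1],[0,-0.4,0,0,1],[0,0,0,0,1],[0,0,0,0,1]]'
cat > w.py <<'E'
from h import *
import sys
p=bot.read_camera("wrist"); save(p,sys.argv[1],s=1.5)
np.save("w.npy",{k:p[k] for k in p},allow_pickle=True)
for t in sys.argv[2:]: print(t,[(round(d["score"],2),np.round(d["bbox"],1).tolist()) for d in bot.look_for(t,p)[:2]])
E
python3 w.py w1.png long_pin thick_pin
python3 -c "
from h import *
go((.529,-.382,.23))"
```

```text
time: 3.05
tool_pos: [0.2788, -0.6147, 0.2313]
tcp_rot: [2.907, -1.191, -0.0]
wrist_force: [0.9, -0.6, 1.0]
width: 1.002
grip_force: 0.0
time: 4.42
tool_pos: [0.5247, -0.3813, 0.2312]
tcp_rot: [2.908, -1.186, -0.001]
wrist_force: [0.1, -0.1, 0.1]
width: 1.0
grip_force: 0.0
long_pin [(0.73, [247.5, 156.1, 255.4, 190.2]), (0.22, [199.3, 0.0, 280.5, 91.0])]
thick_pin [(0.58, [241.6, 217.6, 263.2, 269.8])]
t 4.575 pos [ 0.5245 -0.3814  0.2312] q6 1.68 z [-0. -0. -1.] y [-0.7   -0.714  0.   ] | spin 0 shift [ 0.071 -0.054  0.025] F [-1.1  0.1 -0.4] w 1.001 g 0.0
```

View pics/w1.png

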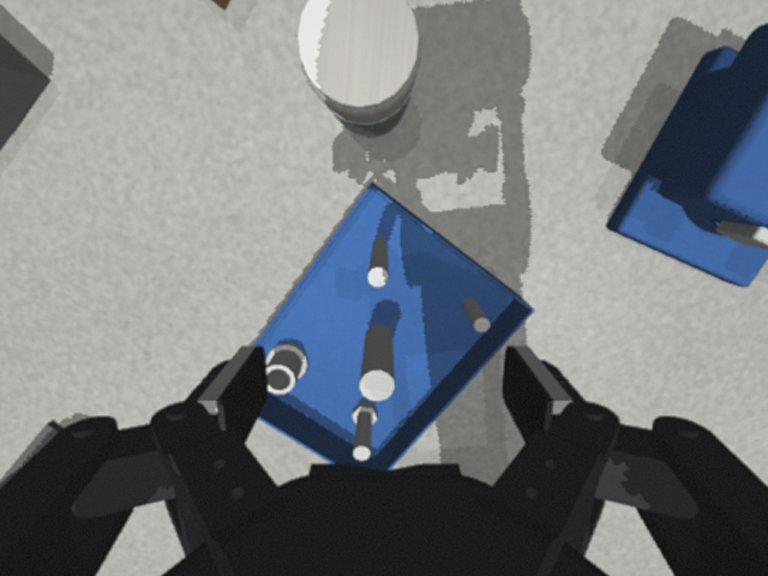

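Wrist view: the long pin's top is at about (252,184.5) in original pixels, thick pin (251,256), bolt/bush below, can beyond.

```bash
python3 - <<'E'
from h import *
p=np.load("w.npy",allow_pickle=True).item()
g=p["pixels"].mean(2)
print(g[176:194,244:262].astype(int))
for z in(.123,.003): print(atz(p,(252,184.5),z))
print("base check",atz(p,(253,157),.003), "proj of top/bottom for x,y",)
a=atz(p,(252,184.5),.123); print(proj(p,[a[0],a[1],.003])); go((a[0],a[1],.23))
E
```

```text
[[124 120 100  74  73  73  74  71  74  74  74  73  75  74  88 110 118 118]
 [124 115  88  71  72  77  88  93  87  85  79  76  75  74  89 113 122 118]
 [120 114  79  79 102 134 175 198 184 174 145 104  74  71  88 110 119 116]
 [115 105  86 141 203 219 226 229 227 226 209 142  95  75  84 109 115 116]
 [115 107 130 200 227 229 230 229 229 232 222 162 138 107  88 106 115 116]
 [114 129 186 227 228 227 227 227 229 230 220 164 154 133  99 107 115 114]
 [117 160 224 230 226 227 227 227 228 230 219 163 156 146 115 104 114 115]
 [122 177 229 229 226 226 227 227 228 229 218 166 154 150 132 102 113 113]
 [127 181 230 229 226 226 226 227 228 229 228 207 164 151 136 108 114 116]
 [133 192 231 229 225 227 226 227 227 229 231 230 202 150 127 108 113 115]
 [120 174 229 229 225 226 226 226 227 227 230 223 175 137 120 113 116 115]
 [117 164 222 228 226 226 226 226 223 222 223 210 152 127 118 115 116 117]
 [118 147 202 227 227 226 226 223 219 218 221 219 185 127 116 116 116 116]
 [115 123 152 194 223 227 225 219 217 218 221 219 180 125 115 116 117 117]
 [115 117 121 142 174 204 219 215 217 209 192 172 140 117 117 117 118 117]
 [117 117 114 115 127 147 159 162 164 155 140 128 117 115 116 117 117 117]
 [118 116 116 116 114 116 118 119 122 118 116 116 115 116 117 116 116 116]
 [117 115 115 114 116 112 115 115 114 115 116 117 117 118 116 116 116 117]]
[ 0.52940034 -0.38075546  0.123     ]
[ 0.5075352  -0.35657869  0.003     ]
base check [ 0.53501162 -0.38577731  0.003     ] proj of top/bottom for x,y
[253.26430113 162.2858589 ]
t 4.575 pos [ 0.5245 -0.3814  0.2312] q6 1.68 z [-0. -0. -1.] y [-0.7   -0.714  0.   ] | spin 0 shift [ 0.06  -0.078  0.025] F [-1.1  0.1 -0.4] w 1.001 g 0.0
```

```bash
python3 -m creep '[[0.06,-0.08,0,0,1],[0,0,0.5,0,1],[0,0,0.5,0,1],[0,0,0.5,0,1],[0,0,0.5,0,1],[0,0,0.4,0,1],[0,0,0.4,0,1],[0,0,0.32,0,1],[0,0,0,0,1]]'
python3 -c "
from h import *
go((.5295,-.381,.075))
p=bot.read_camera('wrist');save(p,'w2.png',s=1.5)"
```

```text
time: 5.7
tool_pos: [0.5294, -0.3788, 0.0734]
tcp_rot: [-2.908, 1.186, 0.005]
wrist_force: [-0.0, 0.7, -0.3]
width: 0.995
grip_force: 0.0
t 5.7 pos [ 0.5294 -0.3788  0.0734] q6 1.686 z [-0.003  0.002 -1.   ] y [-0.699 -0.715  0.   ] | spin 0 shift [ 0.032  0.03  -0.032] F [-0.   0.7 -0.3] w 0.995 g 0.0
```

View pics/w2.png

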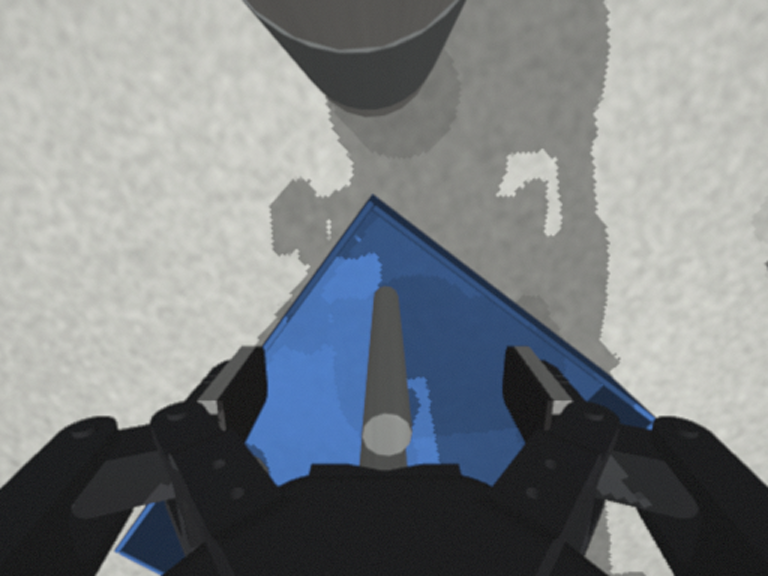

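Pin stands between the fingers, top at (257.3,289) original pixels; pads at symmetric columns about 256.

```bash
python3 - <<'E'
from h import *
p=bot.read_camera("wrist"); g=p["pixels"]; 
print(g[289,235:280].mean(1).astype(int)); print(g[270:310,257].mean(1).astype(int))
a=atz(p,(257.3,289.3),.123);b=proj(p,[a[0],a[1],.003]);print(a,b); go((a[0],a[1],.075))
E
```

```text
[131 131 132 129 127 119 110 113 136 140 140 139 140 138 136 134 137 137
 137 138 137 136 139 138 139 138 138 140 142 142 143 144 143 143 141 140
 140 137 131 121 122 122 122 124 122]
[ 81  82  82  81  85 107 135 142 140 141 139 139 139 140 138 137 138 139
 138 139 138 139 138 138 138 137 137 137 138 136 137 138 132  98  79  77
  78  77  78  77]
[ 0.5298812  -0.38038496  0.123     ] [256.794364   198.50620166]
t 5.8 pos [ 0.5307 -0.3798  0.0756] q6 1.686 z [ 0. -0. -1.] y [-0.699 -0.715 -0.   ] | spin 0 shift [-0.004  0.019  0.012] F [-0.3 -0.5  1.3] w 1.001 g 0.0
```

```bash
python3 -m creep '[[0,0.02,0,0,0.6],[0,0,0,0,0.3],[0,0,0,0,0],[0,0,0,0,0],[0,0,0,0,0],[0,0,0,0,0],[0,0,0,0,0],[0,0,0,0,0]]' 80
python3 -m creep '[[0,0,-0.2,0,0],[0,0,-0.5,0,0],[0,0,-1,0,0],[0,0,-1,0,0],[0,0,-1,0,0],[0,0,-0.7,0,0],[0,0,0,0,0],[0,0,0,0,0]]'
python3 - <<'E'
from h import *
p=bot.read_camera('wrist');save(p,'w3.png',s=1.5)
for n in("scene","top"):
    q=bot.read_camera(n); print(n,[(round(d["score"],2),np.round(d["bbox"],1).tolist()) for d in bot.look_for("long_pin",q)[:3]])
go((.553,.147,.30))
E
```

```text
time: 6.8
tool_pos: [0.53, -0.3805, 0.0757]
tcp_rot: [2.909, -1.186, 0.001]
wrist_force: [0.9, 0.1, 4.3]
width: 0.138
grip_force: 77.9
time: 7.8
tool_pos: [0.5289, -0.3798, 0.2936]
tcp_rot: [-2.909, 1.186, 0.004]
wrist_force: [-0.3, -0.0, -1.6]
width: 0.141
grip_force: 77.9
scene [(0.8, [131.4, 178.7, 144.5, 224.1])]
top []
t 8.05 pos [ 0.529  -0.3798  0.2931] q6 1.684 z [-0.003  0.002 -1.   ] y [-0.699 -0.715  0.   ] | spin 0 shift [-7.024 -7.869 -0.117] F [-0.1  0.2 -1. ] w 0.142 g 77.86803245544434
```

View pics/w3.png

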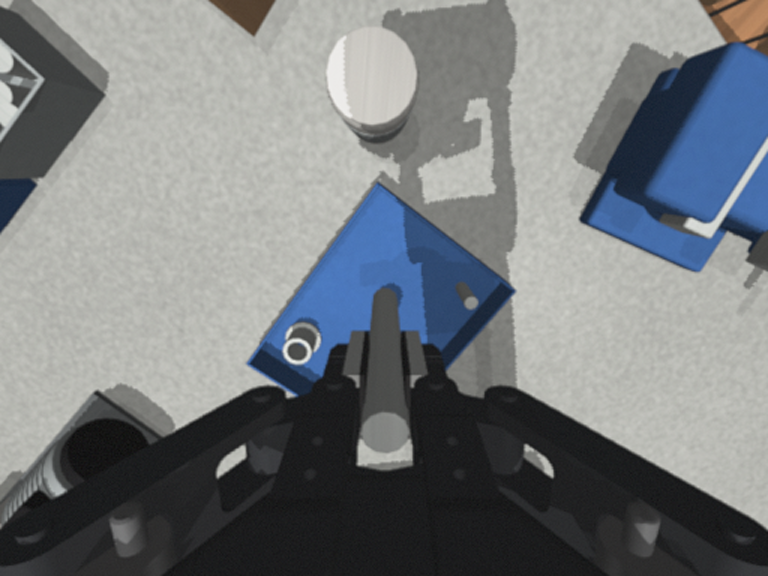

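```bash
python3 -m creep '[[0,0,-0.45,-1,0],[0,0,0,-1,0],[0,0,0,-1,0],[0,0,0,-1,0],[0,0,0,-1,0],[0,0,0,-1,0],[0,0,0,-1,0],[0,0,0,-1,0],[0,0,0,-1,0],[0,0,0,-1,0],[0,0,0,-1,0],[0,0,0,-1,0],[0,0,0,0,0]]'
python3 -c "
from h import *
go((.498,.122,.315))"
```

```text
time: 9.68
tool_pos: [0.5295, -0.3801, 0.3168]
tcp_rot: [-3.07, -0.662, 0.002]
wrist_force: [-0.0, -0.3, -1.3]
width: 0.139
grip_force: 77.9
t 9.675 pos [ 0.5295 -0.3801  0.3168] q6 0.485 z [-0.001  0.001 -1.   ] y [ 0.412 -0.911 -0.001] | spin 0 shift [ 3.565 -9.409  0.046] F [-0.  -0.3 -1.3] w 0.139 g 77.85455703735352
```

```bash
python3 -m creep '[[0.1,-0.3,0,0,0],[0.2,-0.5,0,0,0],[0.25,-0.65,0,0,0],[0.25,-0.65,0,0,0],[0.25,-0.65,0,0,0],[0.25,-0.65,0,0,0],[0.25,-0.65,0,0,0],[0.25,-0.65,0,0,0],[0.25,-0.65,0,0,0],[0.25,-0.65,0,0,0],[0.25,-0.65,0,0,0],[0.25,-0.65,0,0,0],[0.25,-0.65,0,0,0],[0.25,-0.65,0,0,0],[0.2,-0.5,0,0,0],[0.06,-0.3,0,0,0],[0,0,0,0,0],[0,0,0,0,0],[0,0,0,0,0]]'
python3 w.py w4.png guard_mouth long_pin override_top
python3 -c "
from h import *
go((.553,.147,.315))
p=np.load('w.npy',allow_pickle=True).item(); s=bot.read_state(); M=R.from_rotvec(s['tcp_rot']).as_matrix()
for n,z in(('tip',.072),('pintop',-.048)): print(n,proj(p,s['tool_pos']+M[:,2]*z))
print('mouth est',proj(p,(.553,.147,.199)))"
```

```text
time: 12.05
tool_pos: [0.4977, 0.1204, 0.3178]
tcp_rot: [3.071, 0.662, 0.0]
wrist_force: [0.5, 0.1, -2.0]
width: 0.142
grip_force: 78.1
guard_mouth [(0.61, [78.2, 1.2, 369.8, 178.2]), (0.33, [423.9, 213.1, 449.7, 243.4])]
long_pin [(0.91, [241.0, 190.8, 274.3, 301.0]), (0.5, [447.8, 254.5, 501.9, 300.0])]
override_top [(0.71, [242.0, 113.0, 260.7, 127.0]), (0.23, [444.7, 257.3, 500.0, 299.1])]
t 12.25 pos [0.4978 0.1206 0.3177] q6 1.335 z [-0. -0. -1.] y [ 0.412 -0.911  0.   ] | spin 0 shift [ 1.223 -0.025  0.055] F [-0.3 -0.6 -1.7] w 0.144 g 78.05542588233948
tip [254.07797753 197.19184621]
pintop [252.06621383 286.20702501]
mouth est [252.82930574 121.23362757]
```

View pics/w4.png

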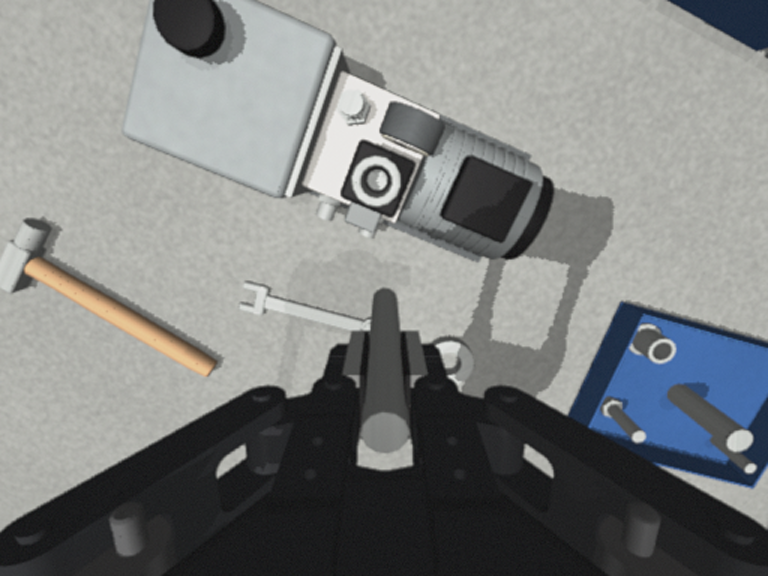

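Wrist view: tube mouth ring at about (251.3,120.7) original pixels, directly ahead of the pin (tip edge at (256.7,192)); other parts still stand in the tray.

```bash
cat > m.py <<'E'
from h import *
p=np.load('w.npy',allow_pickle=True).item(); s=bot.read_state(); M=R.from_rotvec(s['tcp_rot']).as_matrix()
np.set_printoptions(precision=4,suppress=True)
T=s['tool_pos']
g=cv2.cvtColor(p["pixels"],cv2.COLOR_RGB2GRAY)
print(T,"tip edge pred",proj(p,T+M[:,2]*.072+M[:,0]*.007),"sides",proj(p,T+M[:,2]*.068+M[:,1]*.007),proj(p,T+M[:,2]*.068-M[:,1]*.007))
print(g[186:202,257].astype(int)); print(g[200,243:270].astype(int),"from 243")
c=proj(p,(.553,.147,.199)); x,y=c.astype(int)
k=g[y-18:y+18,x-20:x+20]; print("thr"); 
b=(k>150).astype(np.uint8); n,l,st,ce=cv2.connectedComponentsWithStats(b)
i=1+np.argmax(st[1:,4]); m=(l==i).astype(np.uint8)
cs,_=cv2.findContours(m,cv2.RETR_CCOMP,cv2.CHAIN_APPROX_NONE)
for q in cs:
  if len(q)>8:
    e=cv2.fitEllipse(q); u=np.array(e[0])+[x-20,y-18]; print(len(q),u,e[1],atz(p,u,.199))
for r in m: print(''.join('.#'[v] for v in r))
E
python3 m.py
```

```text
[0.4978 0.1206 0.3177] tip edge pred [254.0449 189.2771] sides [262.4291 198.6488] [245.6602 198.6812]
[171 169 166 167 170 157 107  76  74  74  75  75  74  75  75  74]
[167 167 169 171 161 126  73  67  70  73  74  76  76  77  75  75  74  74
  72  72  72 107 164 191 189 185 182] from 243
thr
91 [250.3621 120.1352] (31.37457847595215, 32.255916595458984) [0.553  0.1496 0.199 ]
63 [250.2083 120.3482] (21.97089958190918, 22.82933807373047) [0.5527 0.1496 0.199 ]
........................................
................######..................
............##############..............
..........#################.............
.........###################............
........######################..........
.......########################.........
......##########.......#########........
.....########...........########........
.....#######.............########.......
....#######................######.......
....######.................#######......
....######..................######......
...######...................######......
...######....................######.....
...######....................######.....
...#####.....................######.....
...#####.....................######.....
...#####.....................######.....
...#####.....................######.....
...#####.....................######.....
...######....................######.....
...######...................######......
....######..................######......
....######.................######.......
.....######...............#######.......
.....########............########.......
......########..........########........
......###########....##########.........
.......#######################..........
.........####################...........
..........##################............
............##############..............
..............#########.................
........................................
........................................
```

```bash
python3 -c "
from h import *
p=np.load('w.npy',allow_pickle=True).item()
a=atz(p,(249.1,118.2),.199);print(a)
M=R.from_rotvec(bot.read_state()['tcp_rot']).as_matrix()
go(np.r_[a[:2],.28]-.032*M[:,0])"
```

```text
[0.55410403 0.15138301 0.199     ]
t 12.25 pos [0.4978 0.1206 0.3177] q6 1.335 z [-0. -0. -1.] y [ 0.412 -0.911  0.   ] | spin 0 shift [ 0.639 -0.096  0.755] F [-0.3 -0.6 -1.7] w 0.144 g 78.05542588233948
```

```bash
python3 -m creep '[[0.2,-0.1,0.2,0,0],[0.24,0,0.3,0,0],[0.2,0,0.25,0,0],[0,0,0,0,0],[0,0,0,0,0]]'
python3 w.py w5.png
sed -i 's/(.553,.147,.199)/(.5525,.1495,.199)/; s/g\[186:202,257\]/g[186:206,256]/' m.py; python3 m.py
```

```text
time: 12.88
tool_pos: [0.5247, 0.1391, 0.28]
tcp_rot: [3.071, 0.664, -0.001]
wrist_force: [0.0, 1.0, -1.1]
width: 0.14
grip_force: 78.1
[0.5248 0.139  0.2805] tip edge pred [254.3899 189.4741] sides [262.7937 198.8762] [245.9832 198.9022]
[161 169 172 175 176 154 103  75  73  77  76  74  75  76  75  74  74  74
  75  76]
[166 169 171 172 162 127  74  67  71  74  75  75  76  75  73  75  75  76
  74  72  71 104 149 166 171 181 187] from 243
thr
115 [255.3344 161.3274] (33.346160888671875, 40.67055130004883) [0.5518 0.1503 0.199 ]
80 [256.4252 161.9436] (22.105226516723633, 24.72874641418457) [0.5517 0.1493 0.199 ]
10 [256.     149.7315] (3.9498302936553955, 4.073488235473633) [0.561  0.1539 0.199 ]
........................................
..................######................
..............###############...........
............##################..........
...........####################.........
.........########################.......
........##########################......
.......############...#############.....
......#############...##############....
......#########..###.#####
[... 380 characters left out ...]
##.
...######.............##.........######.
...######........................######.
....#####........................######.
....#####.......................#######.
....######......................#######.
....######.....................#######..
....#######....................#######..
.....#######..................#######...
.....########................########...
.#############..............########....
.###############...........#########....
.#################......###########.....
#################################.......
################################........
###############################.........
##############################..........
##########################..............
```

View pics/w5.png

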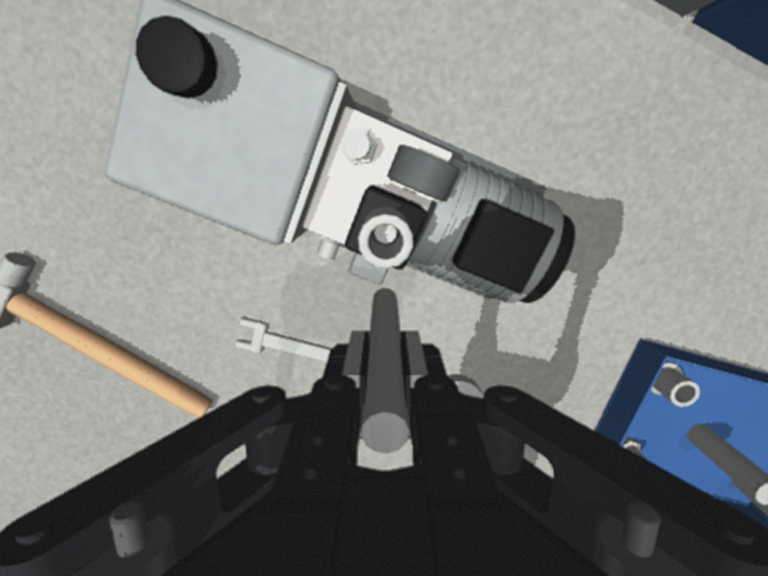

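The ring (centre about (256.4,162) original pixels) lies straight ahead of the pin tip (256.2,191.8).

```bash
python3 -c "
from h import *
p=np.load('w.npy',allow_pickle=True).item()
for u in((254.4,159.6),(256.4,162)):
  a=atz(p,u,.199);print(a); go(np.r_[a[:2],.28])"
```

```text
[0.55280296 0.15165883 0.199     ]
t 12.925 pos [0.5248 0.139  0.2805] q6 1.358 z [ 0. -0. -1.] y [ 0.413 -0.911  0.   ] | spin 0 shift [0.614 0.001 0.01 ] F [-1.2  0.2 -2.1] w 0.142 g 78.05798292160034
[0.55162172 0.14925924 0.199     ]
t 12.925 pos [0.5248 0.139  0.2805] q6 1.358 z [ 0. -0. -1.] y [ 0.413 -0.911  0.   ] | spin 0 shift [0.572 0.035 0.01 ] F [-1.2  0.2 -2.1] w 0.142 g 78.05798292160034
```

```bash
python3 -m creep '[[0.2,0,0,0,0],[0.26,0,0,0,0],[0.15,0,0,0,0],[0,0,0,0,0],[0,0,0,0,0]]'
python3 - <<'E'
from h import *
a=bot.read_camera("wrist");b=bot.read_camera("scene");c=bot.read_camera("top")
f=lambda p,l,t,w,h:cv2.resize(p["pixels"][t:t+h,l:l+w],(390,290),interpolation=cv2.INTER_CUBIC)
cv2.imwrite("pics/c2.png",np.hstack([f(a,217,170,78,58),f(b,290,130,78,58)])[:,:,::-1])
go((.5528,.1517,.28))
E
```

```text
time: 13.55
tool_pos: [0.5524, 0.1516, 0.2801]
tcp_rot: [3.071, 0.664, -0.001]
wrist_force: [-0.2, 0.0, -1.4]
width: 0.138
grip_force: 78.0
t 13.7 pos [0.5523 0.1515 0.2802] q6 1.369 z [-0. -0. -1.] y [ 0.413 -0.911 -0.   ] | spin 0 shift [0.011 0.001 0.005] F [-0.3 -0.1 -1.4] w 0.138 g 78.04472208023071
```

View pics/c2.png

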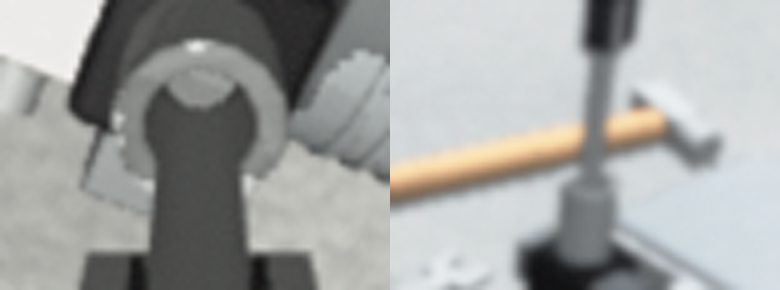

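Both crops show the pin centred over the tube mouth to within about a millimetre. Descend.

```bash
python3 -m creep '[[0,0,0.1,0,0],[0,0,0.1,0,0],[0,0,0.1,0,0],[0,0,0.1,0,0],[0,0,0,0,0]]'
python3 -m creep '[[0,0,0.1,0,0],[0,0,0.1,0,0],[0,0,0.1,0,0],[0,0,0,0,0]]'
```

```text
time: 14.32
tool_pos: [0.5521, 0.1515, 0.2595]
tcp_rot: [-3.071, -0.664, 0.002]
wrist_force: [-0.3, 0.3, -1.4]
width: 0.141
grip_force: 78.0
time: 14.82
tool_pos: [0.5521, 0.1515, 0.2445]
tcp_rot: [-3.071, -0.664, 0.002]
wrist_force: [-1.1, -0.2, -1.7]
width: 0.142
grip_force: 78.0
```

```bash
python3 -m creep '[[0,0,0.08,0,0],[0,0,0.08,0,0],[0,0,0,0,0]]'
python3 -m creep '[[0,0,0.06,0,0],[0,0,0,0,0]]'
python3 -m creep '[[0,0,0.06,0,0],[0,0,0,0,0]]'
python3 -m creep '[[0,0,0.04,0,0],[0,0,0,0,0]]'
```

```text
time: 15.2
tool_pos: [0.5525, 0.1516, 0.2371]
tcp_rot: [3.071, 0.664, -0.0]
wrist_force: [-0.1, -0.2, -1.0]
width: 0.143
grip_force: 78.1
time: 15.45
tool_pos: [0.5528, 0.1517, 0.2348]
tcp_rot: [-3.071, -0.664, -0.001]
wrist_force: [-0.4, -0.4, 2.5]
width: 0.138
grip_force: 78.1
time: 15.7
tool_pos: [0.5528, 0.1517, 0.2318]
tcp_rot: [-3.071, -0.664, -0.002]
wrist_force: [-0.5, -0.1, 4.5]
width: 0.144
grip_force: 78.2
time: 15.95
tool_pos: [0.5529, 0.1517, 0.23]
tcp_rot: [-3.071, -0.664, -0.002]
wrist_force: [-1.4, -0.1, 5.9]
width: 0.144
grip_force: 78.3
```

Contact with the spring, force rising as expected; continue to the stop.

```bash
python3 -m creep '[[0,0,0.03,0,0],[0,0,0,0,0]]'
python3 -m creep '[[0,0,0.03,0,0],[0,0,0,0,0]]'
python3 -m creep '[[0,0,0.03,0,0],[0,0,0,0,0]]'
```

```text
time: 16.2
tool_pos: [0.5529, 0.1517, 0.2288]
tcp_rot: [-3.071, -0.664, -0.002]
wrist_force: [-1.1, 0.8, 6.5]
width: 0.141
grip_force: 78.4
time: 16.45
tool_pos: [0.5532, 0.1518, 0.2286]
tcp_rot: [-3.071, -0.664, -0.004]
wrist_force: [-1.9, -0.9, 11.3]
width: 0.142
grip_force: 79.2
time: 16.7
tool_pos: [0.5535, 0.1519, 0.2285]
tcp_rot: [-3.07, -0.664, -0.005]
wrist_force: [-3.9, -0.6, 15.7]
width: 0.147
grip_force: 79.9
```

```bash
python3 -m creep '[[0,0,0.03,0,0],[0,0,0,0,0],[0,0,0,0,0],[0,0,0,0,0],[0,0,0,0,0],[0,0,0,0,0],[0,0,0,0,0]]'
python3 - <<'E'
from h import *
for n in("scene","wrist","top"):
    p=bot.read_camera(n); save(p,n+"9.png",s=1.5)
    for t in("thick_pin","short_pin","spray_can"): print(n,t,[(round(d["score"],2),np.round(d["bbox"]).tolist()) for d in bot.look_for(t,p)[:1]])
go((.5535,.1519,.2285))
E
```

```text
time: 17.58
tool_pos: [0.5538, 0.152, 0.2285]
tcp_rot: [-3.07, -0.664, -0.007]
wrist_force: [-6.2, -1.1, 21.6]
width: 0.142
grip_force: 80.5
scene thick_pin [(0.92, [160.0, 236.0, 175.0, 270.0])]
scene short_pin []
scene spray_can []
wrist thick_pin [(0.72, [476.0, 318.0, 510.0, 354.0])]
wrist short_pin []
wrist spray_can []
top thick_pin [(0.38, [332.0, 190.0, 345.0, 204.0])]
top short_pin []
top spray_can [(0.59, [367.0, 141.0, 392.0, 168.0])]
t 18.175 pos [0.5538 0.152  0.2285] q6 1.369 z [ 0.005  0.001 -1.   ] y [ 0.413 -0.911  0.001] | spin 0 shift [-0.006  0.    -0.001] F [-6.5 -1.2 21.1] w 0.143 g 80.46023368835449
```

View pics/scene9.png

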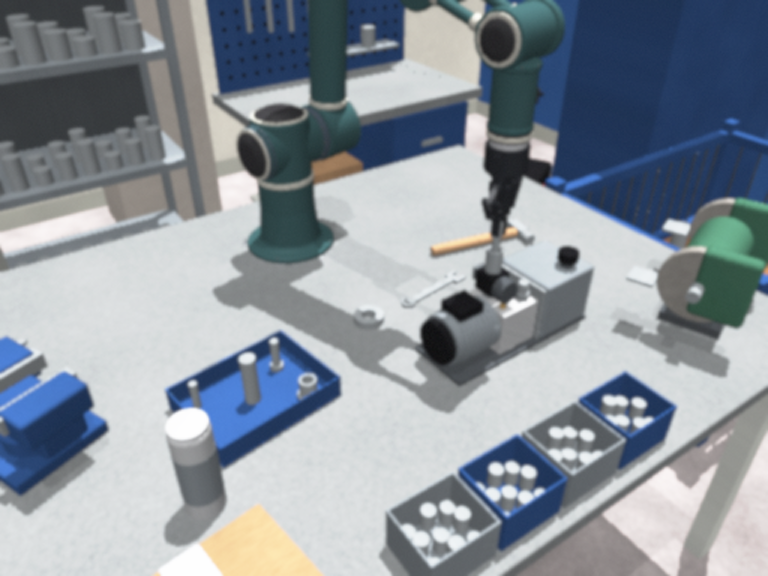

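The scene shows the pin in the guard tube at about (494,250), the other four parts still upright in the tray, and the can and tools where they were. The force is steady at about 21 N against the stop, so I'm handing in.

```bash
python3 -c "
from workcell import bot
print(bot.finish_job())"
```

```text
the job is handed in; nothing more can be done
None
```

I handed the job in at about 18 s with the long pin still gripped and pressing the override on its stop at about 21 N; the other tray parts and bench items looked undisturbed in the last picture, and no verdict came back.

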